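# Set the cat feeder's timer wheel and start it

### The arm

A 7-joint arm with a two-finger parallel gripper is mounted at the origin on the work surface. World frame = base frame: x ahead of the robot, y to its left, z up, the work surface at z = 0. Lengths are in m, angles in rad, forces in N, time in s.
With the tool pointing down it reaches from about 0.4 to 0.85 m from the base axis. Payload 10.4 kg.
Tool frame: the origin (TCP) lies on the centre line of the jaws, within the pads' length; the fingertips stand 22 mm ahead of it and the grasp point (between the pads) lies 3 mm ahead of it (nose_length is the distance from the TCP to the fingertips, in m); z points along the fingers, y is the line along which they close (so a half turn about z gives the same grasp; the last joint's range is limited). The gripper opens to 87 mm and grips with 3 to 60 N. Pads are 19 mm wide; open, the fingers measure 117 mm over their backs; the gripper's body (75 mm by 190 mm) begins 51 mm behind the grasp point.
Start: joints at [1.292, 0.332, -0.065, 1.46, 0.022, 1.35, -0.088], TCP at [0.158, -0.605, 0.245] pointing down, gripper open.
Joint ranges: [-2.6, 2.6], [-0.5, 2.12], [-1.47, 1.34], [0.16, 2.42], [-1.27, 4.41], [0.06, 2.06], [-2.6, 2.6]. Speed limits (rad/s): [2.22, 2.22, 2.79, 2.79, 3.14, 3.14, 3.14].

### API

Orientations are given as a unit quaternion [w, x, y, z].
In Python, from workcell import state, get_image, sign_off, nose_length gives the robot as it stands.
- The arm moves only by the tool jog_arm, never from a script. Its argument "targets" is a list that holds one entry, the list of rows, each a list of 5 numbers: the shift along the tool's x, y, z in cm, then the turn about the tool's z in rad, then the opening, from 0 (shut) to 1 (fully open). In form: [[[dx, dy, dz, twist, gripper], ...]]. A call has 1 to 12 rows; each row is the pose to reach, as a shift and turn from the pose commanded when the call began, along the tool's axes at that moment; what a row does not reach only later rows make up. A row lasts 1/8 s, in which the tool goes at most 62.5 mm and 10.7 degrees, less where a joint would pass 70% of its speed; a pose out of reach is approached as far as the arm can. A call with a gripper value outside its range is refused whole. The fingers move at their own pace and stop on an object; the grip force is fixed at half the most. Time passes only in rows, so rows that repeat a pose let the fingers close. It gives the time, the measured TCP pose, the force, the opening and the grip force at its end, in the units of the state.
- state(): the state, without advancing time (a new reading comes with each control period).
- get_image(name): name is "side" or "top" or "wrist"; returns a dict with "img" (480x640x3 uint8, red, green, blue), "range_z" (480x640 float32, m along the optical axis (not along the pixel's ray), 0 where there is no reading), "fx", "fy", "cx", "cy" (pixels), "xyz" and "orientation" of the camera in the world. Camera axes: x right, y up, looking along -z (the intrinsics and any distortion apply to the point x, -y, -z); pixel columns grow to the right and rows downward; lengths in m; the calibration is good to about 2 mm. The wrist camera is an equidistant fisheye: a pixel r from the principal point sees the ray r / f radians off the axis. A picture is of the moment at which its call begins.
- sign_off(): hands the job in; it is judged then, once.
The state is a dict: "t": time; "joints": joint angles; "qvel": joint speeds; "joint_torque": joint torques, N m; "tool_pos": TCP position; "tcp_rot": TCP orientation; "force": force on the tool from outside, world axes, zero at the start; "torque": the same for the moment, N m; "gripper_width": finger opening in m; "finger_force": force on a finger pad.
Only numpy, scipy, OpenCV 4.12 (cv2) and the standard library are available. Lean on these libraries where they do the work, as an engineer would, in place of code of your own. Each camera call takes 0.05 s, during which the arm holds its last target. There are 200 camera calls.

### The job

Set the cat feeder's timer: with a fingertip on the orange thumbwheel's exposed rim, gently roll it until the red pointer stands beside the green clip, within the clip's width, and let go of the wheel. Then gently press the blue start button fully down and release it. Leave the pill bottle, the food can and the carton where they stand.

Things in the scene. Friction and masses are not known exactly. Their poses are not given: they have to be found in the camera images.
- feeder: White low cat feeder, fixed, 200 (x) x 300 (y) x 70 mm high; origin under its centre. Flat deck 70 mm above the origin: thumbwheel at x,y (-60, 0) mm, start button at (-60, 105). Along y a pointer strip under a clear window (x -27 to 3, y -54 to 54 mm, 18 mm above the deck); beyond x = 18 mm two grey lids, 13 mm above the deck.
- wheel_unit: Black-framed slot (20 x 66 mm, long along y) in the deck; origin mid-slot at deck height, axes as the feeder's. Above the origin stands the top of the orange wheel's rim (wheel 60 mm in diameter, 14 mm wide, axis along x), 4 to 12 mm proud of the deck: this differs per feeder and is not reported, feel for it. More than 14 N of force on the wheel damages it.
- wheel (a joint): Turn of the wheel, rad, -3 to 3; +: the exposed rim moves to the feeder's +y. The pointer goes the same way, 14 mm per rad (rim: 30 mm per rad). Turning takes 2 N along the rim: a light touch slips, 4 to 8 N of press drives it. The wheel is sprung: it yields downward 1 mm per 6 N, at most 3.5 mm, and comes back up when let go. Its turn stays where left.
- pointer_tip (a point): Tip of the red pointer (5 mm wide, 22 mm long along x), under the clear window of the strip, roughly 81 mm above the feeder's underside; it slides along the feeder's y, at most 42 mm either side of the middle. It cannot be touched; only the wheel drives it.
- green_clip: Green clip, 12 x 15 mm (15 along y), 21 mm high, standing on the deck, fixed on the far (+x) edge of the pointer strip; origin under its centre, axes as the feeder's. It marks the feeding time to set.
- yellow_clip: Yellow clip, same shape, on the other half of the strip: another time, not wanted.
- start_button (a joint): Travel of the blue start button, m: 0 up, 0.006 fully down (5 N), where it meets a hard stop. It springs back. More than 35 N anywhere on the feeder is too rough.
- start_button_top (a point): Centre of the top of the blue start button (28 mm in diameter), pressed straight down.
- pill_bottle: Amber pill bottle with a white cap, 40 mm in diameter, 75 mm high, loose beside the feeder; origin under its centre.
- food_can: Low food can, 72 mm in diameter, 45 mm high, loose beside the feeder; origin under its centre.
- carton: Green carton, 130 x 50 x 60 mm high, loose; origin under its centre.

How it is judged:
By the outcome, as a careful person would: the job done as asked, in the order asked, and still so for the second after the job is handed in, with the robot touching nothing.
It also fails if it takes over 61 s, if anything falls off the work surface, if the arm or the gripper's body presses on something with over 40 N, if the wrist force passes 120 N, or if a joint passes its speed limit or range.

## Working session

There is one attempt and no reset: what is moved stays moved. The work goes in short steps, Python scripts to look and compute and a tool call to move; the robot and the scene stay as the last step left them, time stands still between calls to the robot, and variables do not carry over. Pictures are saved under pics/ and viewed, at most 10 in all, crops included, and the job is handed in when it is done.

Besides the shell and the picture viewer there is one more tool, called after ">>>" in YAML: its name, and indented under it one key for each argument. jog_arm: Moves the arm, as the interface text tells. Its arguments: {"type":"object","properties":{"targets":{"type":"array","items":{"type":"array","items":{"type":"array","items":{"type":"number"}}}}},"required":["targets"]}

```bash
mkdir -p pics; cat > h.py <<'E'
import numpy as np, cv2
from scipy.spatial.transform import Rotation as R
from workcell import state, get_image, sign_off, nose_length
def rot(q): return R.from_quat([q[1],q[2],q[3],q[0]]).as_matrix()
def cam(name):
    d=get_image(name); d['R']=rot(d['orientation']); d['name']=name; return d
def save(d,f): cv2.imwrite('pics/'+f,d['img'][:,:,::-1])
def ray(d,u,v):
    x=(u-d['cx'])/d['fx']; y=(v-d['cy'])/d['fy']
    if d['name']=='wrist':
        r=np.hypot(x,y); s=np.sin(r)/max(r,1e-9); w=np.array([x*s,-y*s,-np.cos(r)])
    else: w=np.array([x,-y,-1.])
    return d['R']@w
def onz(d,u,v,z):
    w=ray(d,u,v); o=np.array(d['xyz']); return o+w*(z-o[2])/w[2]
def dep(d,u,v):
    w=ray(d,u,v); w=w/-(d['R'].T@w)[2]; return np.array(d['xyz'])+w*d['range_z'][int(v),int(u)]
E
python3 - <<'E'
from h import *
s=state(); print(s['t'],s['tool_pos'],s['tcp_rot'],s['force'],nose_length, rot(s['tcp_rot']).round(3))
for n in('top','side'):
    d=cam(n); save(d,n+'1.png'); print({k:v for k,v in d.items() if k not in('img','range_z')})
E
```

```text
0.0 [ 0.15806995 -0.60431792  0.24375939] [-6.94757840e-04  9.91828429e-01  1.27576927e-01 -1.06974711e-04] [0.1863935  0.40252279 0.28969532] 0.022 [[ 0.967  0.253 -0.   ]
 [ 0.253 -0.967  0.001]
 [-0.    -0.001 -1.   ]]
{'fx': 613.2864515291991, 'fy': 613.2864515291991, 'cx': 312.0692114705749, 'cy': 234.01243409668223, 'xyz': array([0.48465099, 0.01280113, 1.09667994]), 'orientation': array([-0.70447161, -0.03593379,  0.0255533 ,  0.70836117]), 'R': array([[-0.00485703,  0.99620421, -0.08691135],
       [-0.99987712, -0.00613357, -0.01442674],
       [-0.01490506,  0.0868306 ,  0.99611158]]), 'name': 'top'}
{'fx': 463.85244807718686, 'fy': 463.85244807718686, 'cx': 323.305926064253, 'cy': 238.6959601229311, 'xyz': array([ 0.51965246, -0.44000372,  0.60265117]), 'orientation': array([ 0.9270704 ,  0.36609095, -0.02666026, -0.07620451]), 'R': array([[ 0.98696421,  0.12177373, -0.10522743],
       [-0.16081405,  0.72034058, -0.6747209 ],
       [-0.00636369,  0.68284743,  0.73053329]]), 'name': 'side'}
```

View pics/top1.png

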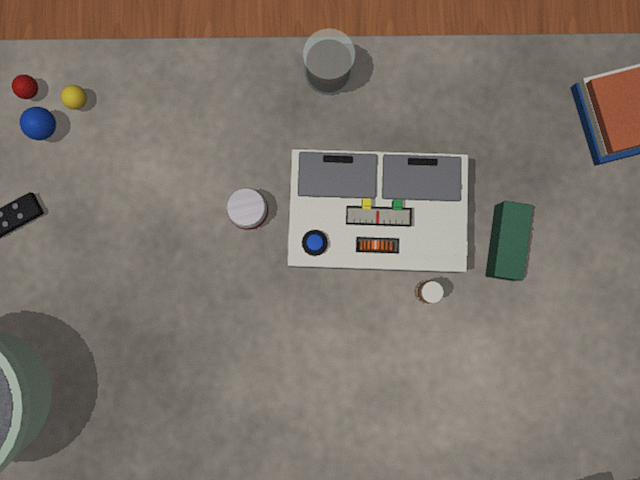

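View pics/side1.png

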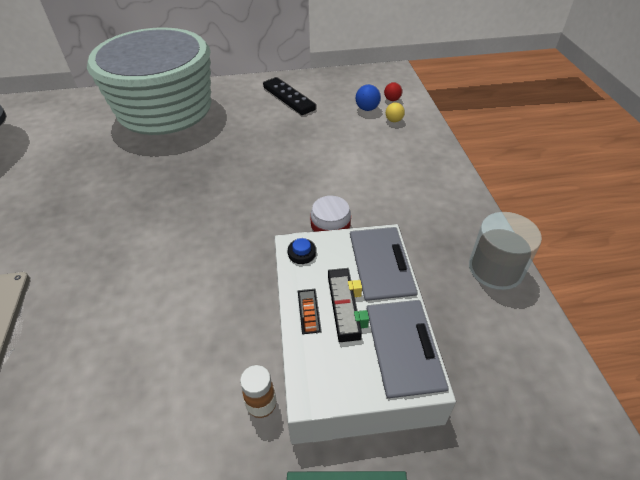

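Top view: feeder spans about (290–467, 150–270); green clip (397,204), yellow clip (367,204), red pointer (377,216), wheel (377,245), button (315,242), and bottle (431,292). The side view agrees: the pointer must roll towards -y.

```bash
cat >> h.py <<'E'
def blob(d,lo,hi,box):
    u0,v0,u1,v1=box; hsv=cv2.cvtColor(d['img'],cv2.COLOR_RGB2HSV)[v0:v1,u0:u1]
    m=cv2.inRange(hsv,np.array(lo),np.array(hi)); c,_=cv2.findContours(m,cv2.RETR_EXTERNAL,cv2.CHAIN_APPROX_NONE)
    if not c: return None
    n,l,st,ce=cv2.connectedComponentsWithStats(m); i=1+np.argmax(st[1:,4]); 
    return ce[i]+[u0,v0], st[i]
E
python3 - <<'E'
from h import *
d=cam('top')
B=dict(green=((45,100,60),(85,255,255),(380,190,415,213)),yellow=((22,120,80),(35,255,255),(350,190,385,213)),
 red=((0,150,80),(5,255,255),(350,207,410,225)),blue=((100,120,60),(125,255,255),(295,220,335,262)))
z=dict(green=.091,yellow=.091,red=.081,blue=.085)
for k,(lo,hi,b) in B.items():
    r=blob(d,lo,hi,b); print(k,r, onz(d,*r[0],z[k]).round(4), dep(d,*r[0]).round(4))
# deck contour
hsv=cv2.cvtColor(d['img'],cv2.COLOR_RGB2HSV)
m=cv2.inRange(hsv,np.array((0,0,185)),np.array((180,40,255)))[140:280,280:480]
c,_=cv2.findContours(m,cv2.RETR_EXTERNAL,cv2.CHAIN_APPROX_NONE); c=max(c,key=cv2.contourArea)
(cx,cy),wh,a=r=cv2.minAreaRect(c); print(r)
P=[onz(d,u+280,v+140,.07) for u,v in cv2.boxPoints(r)]; P=np.array(P); print(P.round(4),P.mean(0)); e=P-np.roll(P,1,0); print(np.linalg.norm(e,axis=1),np.degrees(np.arctan2(e[:,1],e[:,0])))
for p in((377,245),(397,204),(330,200),(420,180)): print(p,dep(d,*p))
for p,z in(((431,292),.075),((247,208),.045),((517,240),.06)): print(p,onz(d,*p,z))
E
```

```text
green (array([396.89583333, 204.27083333]), array([12,  9, 10, 11, 96], dtype=int32)) [ 0.6208 -0.1128  0.091 ] [ 0.6209 -0.1129  0.0904]
yellow (array([366.04166667, 203.14583333]), array([12,  8,  9, 11, 96], dtype=int32)) [ 0.623 -0.062  0.091] [ 0.6235 -0.0623  0.0875]
red (array([377.41666667, 214.41666667]), array([27,  4,  2,  8, 12], dtype=int32)) [ 0.6053 -0.0814  0.081 ] [ 0.6048 -0.081   0.0855]
blue (array([314.17021277, 242.        ]), array([ 11,  14,  17,  17, 235], dtype=int32)) [0.5596 0.024  0.085 ] [0.5593 0.024  0.09  ]
((98.31544494628906, 70.0103759765625), (177.44349670410156, 115.72687530517578), 1.8840502500534058)
[[ 0.5225  0.0687  0.07  ]
 [ 0.7192  0.0619  0.07  ]
 [ 0.7067 -0.2385  0.07  ]
 [ 0.5112 -0.2269  0.07  ]] [ 0.61492402 -0.08372301  0.07      ]
[0.29580992 0.19681949 0.30068728 0.19583869] [ 87.80906814  -1.96751619 -92.38574923 176.60707136]
(377, 245) [ 0.55482051 -0.08068133  0.0738158 ]
(397, 204) [ 0.62162267 -0.11336529  0.0881626 ]
(330, 200) [ 0.63140753 -0.00285129  0.07185911]
(420, 180) [ 0.66335881 -0.15386205  0.07756331]
(431, 292) [ 0.47630904 -0.16866175  0.075     ]
(247, 208) [0.62229316 0.14043677 0.045     ]
(517, 240) [ 0.56283328 -0.31790528  0.06      ]
```

>>> jog_arm:
  targets:
    - [[5,-4,0,0.05,0],[10,-8,0,0.1,0],[15,-12,0,0.15,0],[20,-16,0,0.2,0],[25,-20,0,0.25,0],[30,-24,0,0.297,0],[35,-28,0,0.297,0],[40,-32,0,0.297,0],[45,-36,0,0.297,0],[49,-39.5,0,0.297,0],[52,-41.8,0,0.297,0],[52,-41.8,0,0.297,0]]

```text
t: 1.65
tool_pos: [0.5565, -0.0648, 0.2441]
tcp_rot: [-0.001, 1.0, -0.018, -0.0]
force: [-0.7, -1.0, -0.6]
gripper_width: 0.0005
finger_force: 0.0
```

```bash
python3 - <<'E'
from h import *
s=state(); print(s['tool_pos'],rot(s['tcp_rot']).round(3),s['force'])
d=cam('wrist'); save(d,'w1.png'); print(d['fx'],d['cx'],d['cy'],d['xyz'])
E
```

```text
[ 0.55651029 -0.06480588  0.24411745] [[ 0.999 -0.035 -0.   ]
 [-0.035 -0.999  0.002]
 [-0.    -0.002 -1.   ]] [-0.69792247 -0.97215994 -0.63786263]
371.64829954431775 321.76475870671226 237.36776373010804 [ 0.64158575 -0.06867524  0.38331551]
```

View pics/w1.png

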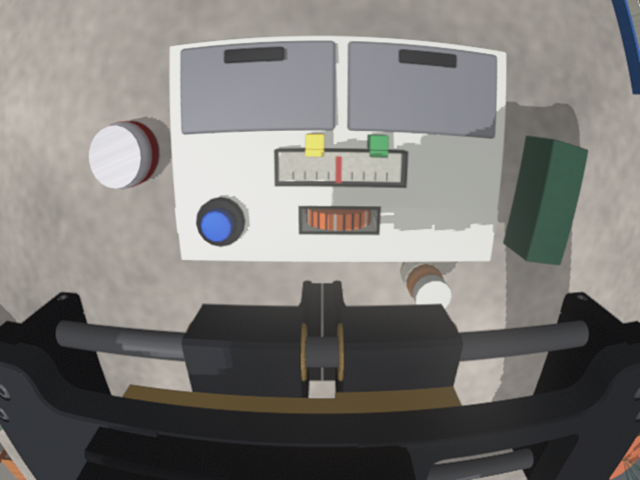

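The wrist view shows the pointer at (338,168), the green clip at (378,145), the wheel at (340,220), the button at (215,225) and the closed fingertips at (322,285).

```bash
cat >> h.py <<'E'
O=np.array([.615,-.0835]); a=np.radians(-2.2); ex=np.array([np.cos(a),np.sin(a)]); ey=np.array([-np.sin(a),np.cos(a)])
def fd(p): q=np.array(p)[:2]-O; return np.array([q@ex,q@ey])*1000
def meas(boxes):
    d=cam('wrist')
    Z=dict(green=.091,yellow=.091,red=.081,blue=.085)
    H=dict(green=((45,100,60),(85,255,255)),yellow=((22,120,80),(32,255,255)),red=((0,150,80),(5,255,255)),blue=((100,150,60),(125,255,255)))
    for k,b in boxes.items():
        r=blob(d,*H[k],b)
        if r is None: print(k,None); continue
        p=onz(d,*r[0],Z[k]); print(k,r[0].round(1),r[1],p.round(4),fd(p).round(1),'dep',dep(d,*r[0]).round(4))
    return d
E
python3 - <<'E'
from h import *
d=meas(dict(green=(360,130,400,158),yellow=(300,130,330,158),red=(282,154,402,184),blue=(190,190,240,255)))
# wheel frame black
g=cv2.cvtColor(d['img'],cv2.COLOR_RGB2HSV); m=cv2.inRange(g,np.array((5,130,90)),np.array((20,255,255)))[205:236,295:385]
v,u=np.nonzero(m); p=onz(d,u.mean()+295,v.mean()+205,.077); print('wheel',u.min()+295,u.max()+295,v.min()+205,v.max()+205,p,fd(p))
E
```

```text
green [374.8 143.8] [  6   4  18  21 346] [ 0.6216 -0.1119  0.091 ] [  7.7 -28.1] dep [ 0.6215 -0.112   0.0902]
yellow [310.7 143.7] [  1   3  19  22 382] [ 0.6232 -0.0617  0.091 ] [ 7.4 22.1] dep [ 0.6231 -0.0616  0.0893]
red None
blue [211.8 225.4] [  8  21  29  29 642] [0.5587 0.0269 0.085 ] [-60.5 108.2] dep [0.5602 0.025  0.0908]
wheel 307 359 210 228 [ 0.55708122 -0.07469167  0.077     ] [-58.21422033   6.57846663]
```

>>> jog_arm:
  targets:
    - [[0,0,5,0,0],[0,0,10,0,0],[0,0,13.3,0,0],[0,0,13.3,0,0],[0,0,13.3,0,0],[0,0,13.3,0,0]]

```text
t: 2.5
tool_pos: [0.5565, -0.0691, 0.1134]
tcp_rot: [0.0, 1.0, -0.021, 0.001]
force: [-0.8, 0.2, 0.3]
gripper_width: 0.0008
finger_force: 0.0
```

```bash
python3 - <<'E'
from h import *
s=state(); print(s['t'],s['tool_pos'],fd(s['tool_pos']),s['force'])
d=cam('wrist'); save(d,'w2.png')
E
```

```text
2.5 [ 0.55645952 -0.06914571  0.11341721] [-59.04835794  12.09647347] [-0.77024422  0.23776034  0.33925231]
```

View pics/w2.png

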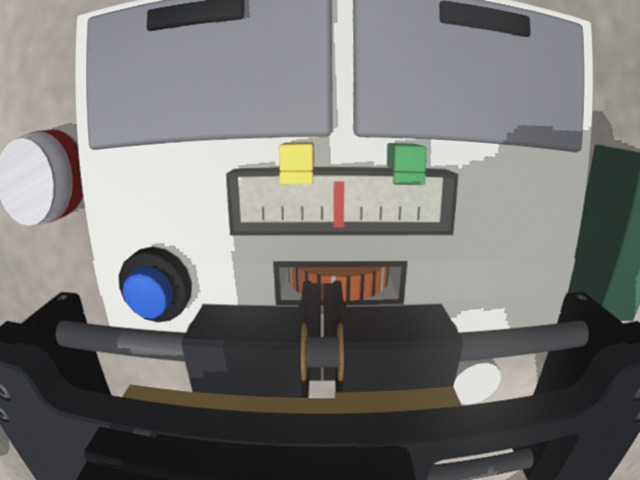

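The view confirms the fingertips (about 18 mm wide, at px 322) sit slightly left of the wheel centre (338). The slot spans 275–405, the pointer is at 338, and green is at 408. Now I'll feel for the rim.

>>> jog_arm:
  targets:
    - [[0,0.4,0.4,0,0],[0,0.4,0.8,0,0],[0,0.4,0.8,0,0],[0,0.4,0.8,0,0]]

```text
t: 3.05
tool_pos: [0.5553, -0.0726, 0.1035]
tcp_rot: [-0.0, 1.0, -0.021, -0.0]
force: [-0.1, 0.4, -0.1]
gripper_width: 0.0002
finger_force: 0.0
```

>>> jog_arm:
  targets:
    - [[0,0,0.1,0,0],[0,0,0.12,0,0],[0,0,0.12,0,0],[0,0,0.12,0,0]]

```text
t: 3.55
tool_pos: [0.5553, -0.0727, 0.1024]
tcp_rot: [0.0, 1.0, -0.021, 0.0]
force: [0.2, -0.7, 0.1]
gripper_width: 0.0006
finger_force: 0.0
```

>>> jog_arm:
  targets:
    - [[0,0,0.1,0,0],[0,0,0.12,0,0],[0,0,0.12,0,0],[0,0,0.12,0,0]]

```text
t: 4.05
tool_pos: [0.5553, -0.0727, 0.1011]
tcp_rot: [0.0, 1.0, -0.021, 0.0]
force: [-1.2, -0.3, -0.4]
gripper_width: 0.0003
finger_force: 0.0
```

Tip is at z≈0.079 with no contact yet. Continuing.

>>> jog_arm:
  targets:
    - [[0,0,0.1,0,0],[0,0,0.12,0,0],[0,0,0.12,0,0],[0,0,0.12,0,0]]

```text
t: 4.55
tool_pos: [0.5553, -0.0727, 0.1]
tcp_rot: [0.0, 1.0, -0.021, 0.0]
force: [-0.2, 0.1, -0.3]
gripper_width: 0.0006
finger_force: 0.0
```

```bash
python3 - <<'E'
from h import *
s=state(); print(s['t'],s['tool_pos'],s['force'])
E
```

```text
4.55 [ 0.5553209  -0.07271649  0.09996311] [-0.20412568  0.09673597 -0.3427173 ]
```

>>> jog_arm:
  targets:
    - [[0,0,0.1,0,0],[0,0,0.1,0,0],[0,0,0.1,0,0]]

```text
t: 4.92
tool_pos: [0.5554, -0.0727, 0.0992]
tcp_rot: [0.0, 1.0, -0.021, 0.0]
force: [-0.8, 0.8, 4.0]
gripper_width: 0.0005
finger_force: 2.0
```

>>> jog_arm:
  targets:
    - [[0,0,0.08,0,0],[0,0,0.08,0,0],[0,0,0.08,0,0]]

```text
t: 5.3
tool_pos: [0.5555, -0.0727, 0.0986]
tcp_rot: [0.0, 1.0, -0.021, 0.0]
force: [-1.8, -0.4, 7.0]
gripper_width: 0.0005
finger_force: 3.5
```

>>> jog_arm:
  targets:
    - [[0,0.25,0,0,0],[0,0.5,0,0,0],[0,0.75,0,0,0],[0,1.0,0,0,0],[0,1.0,0,0,0]]

```text
t: 5.92
tool_pos: [0.5552, -0.0824, 0.0986]
tcp_rot: [-0.0, 1.0, -0.021, 0.0]
force: [-2.9, 1.1, 7.4]
gripper_width: 0.0007
finger_force: 3.8
```

```bash
sed -i "s/red=((0,150,80),(5,255,255))/red=((0,120,80),(9,255,255))/" h.py; python3 - <<'E'
from h import *
s=state(); print(s['t'],s['tool_pos'],fd(s['tool_pos']),s['force'])
d=meas(dict(green=(380,150,450,200),yellow=(270,140,330,190),red=(245,190,440,232),blue=(100,250,200,330)))
save(d,'w3.png')
E
```

```text
5.925 [ 0.55516916 -0.082423    0.0986157 ] [-59.82808167  -1.22057349] [-2.85540154  1.05592008  7.38777621]
green [391.5 168.1] [  0   0  25  38 885] [ 0.6207 -0.1136  0.091 ] [  6.8 -29.9] dep [ 0.6206 -0.1137  0.0906]
yellow [274.1 165.6] [  0   4  10  44 400] [ 0.6235 -0.0668  0.091 ] [ 7.8 17. ] dep [ 0.6234 -0.0667  0.0905]
red [319.9 211. ] [ 70   0  11  42 392] [ 0.6015 -0.084   0.081 ] [-13.4  -1. ] dep [ 0.603  -0.0841  0.0868]
blue [117.8 301.5] [   0   25   40   53 1735] [0.5602 0.0231 0.085 ] [-58.8 104.4] dep [0.5632 0.019  0.0908]
```

View pics/w3.png

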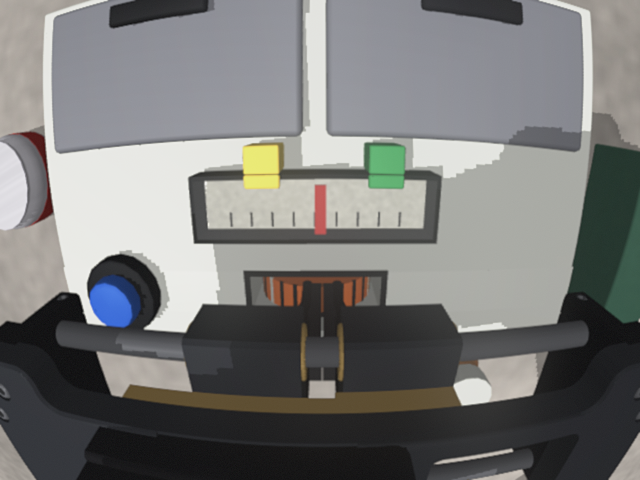

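The pointer (now 320, with the strip spanning 190–440) has moved towards green (367–405) as expected, with no slip. Continuing in strokes.

>>> jog_arm:
  targets:
    - [[0,0.3,0,0,0],[0,0.6,0,0,0],[0,0.9,0,0,0],[0,1.1,0,0,0],[0,1.1,0,0,0],[0,1.1,-0.5,0,0],[0,1.1,-0.7,0,0],[0,-0.1,-0.7,0,0],[0,-1.2,-0.7,0,0],[0,-1.2,-0.7,0,0],[0,-1.2,-0.3,0,0],[0,-1.2,-0.3,0,0]]

```text
t: 7.48
tool_pos: [0.5551, -0.0711, 0.1006]
tcp_rot: [0.0, 1.0, -0.021, -0.0]
force: [-0.2, -0.3, -0.7]
gripper_width: 0.0005
finger_force: 0.0
```

>>> jog_arm:
  targets:
    - [[0,0,0.15,0,0],[0,0,0.25,0,0],[0,0,0.3,0,0],[0,0,0.3,0,0],[0,0,0.3,0,0]]

```text
t: 8.1
tool_pos: [0.5556, -0.071, 0.0986]
tcp_rot: [0.0, 1.0, -0.021, 0.0]
force: [-0.8, -0.1, 5.9]
gripper_width: 0.0004
finger_force: 2.8
```

>>> jog_arm:
  targets:
    - [[0,0.3,0,0,0],[0,0.6,0,0,0],[0,0.9,0,0,0],[0,1.2,0,0,0],[0,1.5,0,0,0],[0,1.8,0,0,0],[0,2.1,0,0,0],[0,2.3,0,0,0],[0,2.3,0,0,0],[0,2.3,-0.5,0,0],[0,2.3,-0.7,0,0],[0,2.3,-0.7,0,0]]

```text
t: 9.6
tool_pos: [0.5544, -0.0938, 0.1052]
tcp_rot: [0.0, 1.0, -0.021, -0.0]
force: [-0.3, 0.5, 0.5]
gripper_width: 0.0005
finger_force: 0.0
```

```bash
python3 - <<'E'
from h import *
s=state(); print(s['t'],s['tool_pos'],fd(s['tool_pos']),s['force'])
d=meas(dict(green=(300,140,420,200),red=(180,185,440,232)))
save(d,'w4.png')
E
```

```text
9.6 [ 0.55437645 -0.09376585  0.10518447] [-60.18478355 -12.58548833] [-0.27029415  0.51144808  0.45105892]
green [357.  156.3] [ 40   3  35  28 911] [ 0.6243 -0.1118  0.091 ] [ 10.4 -27.9] dep [ 0.6242 -0.1118  0.0901]
red [328.  207.5] [143   0  11  45 415] [ 0.6006 -0.099   0.081 ] [-13.8 -16.1] dep [ 0.6024 -0.099   0.0886]
```

View pics/w4.png

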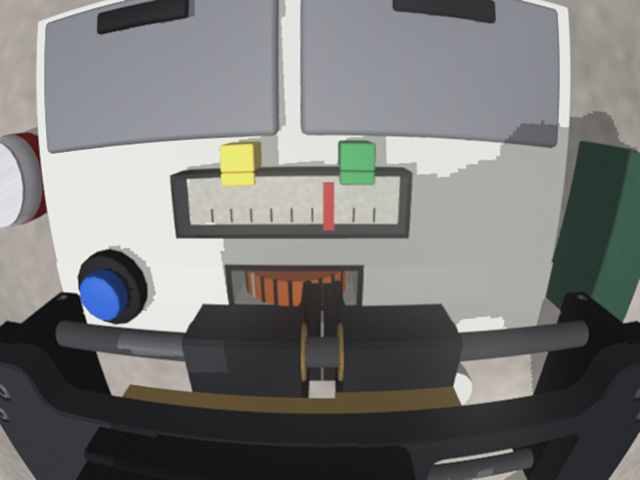

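Pointer (328) is 12 mm short of green (357); that takes about 26 mm more rim travel.

>>> jog_arm:
  targets:
    - [[0,-1.2,0,0,0],[0,-2.4,0,0,0],[0,-2.4,0.2,0,0],[0,-2.4,0.4,0,0],[0,-2.4,0.4,0,0],[0,-2.4,0.55,0,0],[0,-2.4,0.65,0,0],[0,-2.4,0.7,0,0],[0,-2.4,0.7,0,0],[0,-2.4,0.7,0,0]]

```text
t: 10.9
tool_pos: [0.5556, -0.07, 0.0986]
tcp_rot: [0.0, 1.0, -0.021, 0.0]
force: [-0.9, -0.7, 4.7]
gripper_width: 0.0002
finger_force: 2.6
```

>>> jog_arm:
  targets:
    - [[0,0.3,0,0,0],[0,0.6,0,0,0],[0,0.9,0,0,0],[0,1.2,0,0,0],[0,1.5,0,0,0],[0,1.8,0,0,0],[0,2.1,0,0,0],[0,2.4,0,0,0],[0,2.4,0,0,0],[0,2.4,-0.5,0,0],[0,2.4,-0.7,0,0],[0,2.4,-0.7,0,0]]

```text
t: 12.4
tool_pos: [0.5544, -0.0937, 0.1053]
tcp_rot: [0.0, 1.0, -0.021, 0.0]
force: [-0.1, -0.1, -0.4]
gripper_width: 0.0004
finger_force: 0.0
```

```bash
python3 - <<'E'
from h import *
s=state(); print(s['t'],s['tool_pos'],fd(s['tool_pos']),s['force'])
d=meas(dict(green=(300,140,420,200),red=(180,185,440,232)))
save(d,'w5.png')
E
```

```text
12.4 [ 0.5544217  -0.09374314  0.10525593] [-60.14043284 -12.56105812] [-0.11953059 -0.08724049 -0.38980007]
green [357.3 156.3] [ 40   3  35  28 905] [ 0.6243 -0.1118  0.091 ] [ 10.4 -28. ] dep [ 0.6242 -0.112   0.0897]
red [351.2 207.5] [166   0  11  45 415] [ 0.6002 -0.1095  0.081 ] [-13.8 -26.5] dep [ 0.6018 -0.109   0.0875]
```

View pics/w5.png

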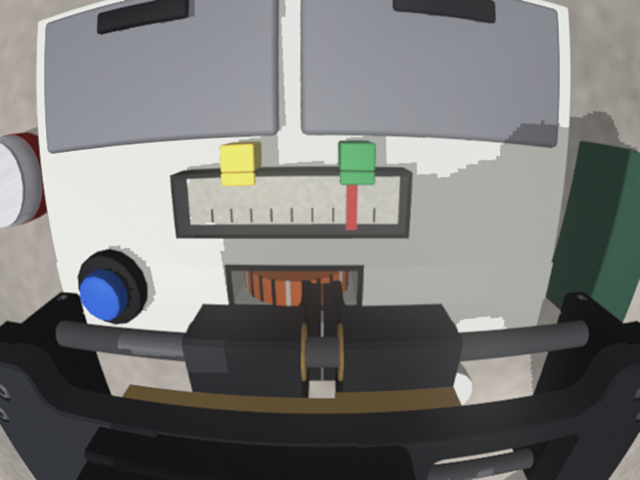

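Pointer (351) stands beside green (340–375), about 1.5 mm from its centre, and the wheel is released. Moving to the button.

>>> jog_arm:
  targets:
    - [[0,0,-2,0,0],[0,0,-4,0,0],[0,-4,-4,0,0],[0,-8,-4,0,0],[0,-11.8,-4,0,0],[0,-11.8,-3,0,0],[0,-11.8,-1.5,0,0],[0,-11.8,-1.2,0,0],[0,-11.8,-1.2,0,0],[0,-11.8,-1.2,0,0]]

```text
t: 13.7
tool_pos: [0.5595, 0.0238, 0.1175]
tcp_rot: [0.0, 1.0, -0.021, 0.0]
force: [-0.5, -0.8, 0.9]
gripper_width: 0.0003
finger_force: 0.0
```

```bash
python3 - <<'E'
from h import *
s=state(); print(s['t'],s['tool_pos'],fd(s['tool_pos']),s['force'])
d=cam('top'); r=blob(d,(45,100,60),(85,255,255),(380,190,415,213)); print(r[0])
save(d,'t2.png'); c=cv2.resize(d['img'][180:300,230:440,::-1],None,fx=3.5,fy=3.5); cv2.imwrite('pics/t2c.png',c)
E
```

```text
13.7 [0.55953294 0.02381779 0.11748956] [-59.54587398 105.10943289] [-0.53833005 -0.75510235  0.8522382 ]
[396.93103448 204.33333333]
```

View pics/t2c.png

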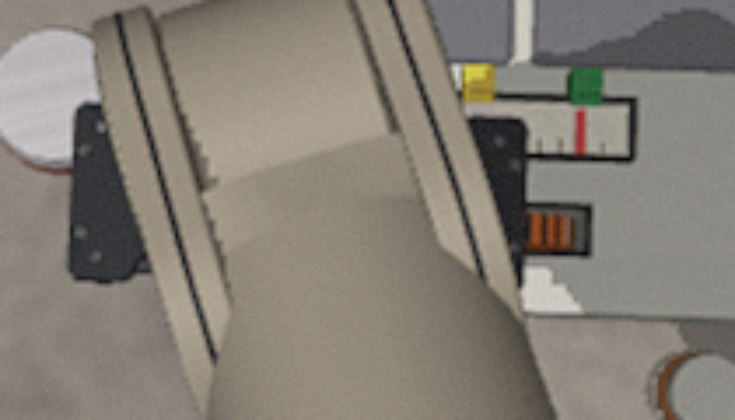

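Top crop: pointer (580) lies within the green clip (568–603). Now pressing the button slowly.

>>> jog_arm:
  targets:
    - [[0,0,0.3,0,0],[0,0,0.6,0,0],[0,0,0.8,0,0],[0,0,0.8,0,0],[0,0,0.8,0,0]]

```text
t: 14.38
tool_pos: [0.5596, 0.0241, 0.1094]
tcp_rot: [0.0, 1.0, -0.021, 0.0]
force: [1.2, -0.2, 3.6]
gripper_width: 0.0004
finger_force: 2.1
```

>>> jog_arm:
  targets:
    - [[0,0,0.1,0,0],[0,0,0.2,0,0],[0,0,0.2,0,0],[0,0,0.2,0,0]]

```text
t: 14.88
tool_pos: [0.5597, 0.0241, 0.1083]
tcp_rot: [0.0, 1.0, -0.021, 0.001]
force: [-3.6, -1.4, 14.9]
gripper_width: 0.0006
finger_force: 7.5
```

14.9 N shows it is well onto the hard stop. Releasing and backing off.

>>> jog_arm:
  targets:
    - [[0,0,0,0,0],[0,0,-0.5,0,0],[0,0,-2,0,0],[0,0,-6,0,0],[0,0,-12,0,0],[0,0,-15,0,0],[0,0,-15,0,0],[0,0,-15,0,0]]

```text
t: 15.88
tool_pos: [0.5587, 0.0242, 0.2564]
tcp_rot: [0.0, 1.0, -0.021, -0.001]
force: [-0.1, -0.2, -0.3]
gripper_width: 0.0004
finger_force: 0.0
```

```bash
python3 - <<'E'
from h import *
s=state(); print(s['t'],s['tool_pos'],s['force'])
d=cam('side'); 
for k,lo,hi in(('red',(0,120,80),(9,255,255)),('blue',(100,150,60),(125,255,255)),('green',(45,100,60),(85,255,255))):
    print(k,blob(d,lo,hi,(270,225,385,345)))
sign_off()
E
```

```text
15.875 [0.55866825 0.02420384 0.25637674] [-0.0530649  -0.22737069 -0.31178044]
red (array([317.88, 228.84]), array([44,  1, 11,  5, 25], dtype=int32))
blue (array([301.13307985, 246.6121673 ]), array([ 22,  14,  19,  17, 263], dtype=int32))
green (array([361.9197861, 317.9144385]), array([ 84,  86,  15,  17, 187], dtype=int32))
the job is handed in; nothing more can be done
```

I rolled the wheel until the red pointer stood about 1.5 mm from the green clip's centre. I then pressed the blue button onto its hard stop (about 15 N), released it, and handed the job in at about 16 s with the arm clear. The arm never came near the bottle, can or carton.

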